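# Seat a valve plate on its fixture pins

### The arm

A 6-joint arm with a two-finger parallel gripper is mounted at the origin on a cart in front of the work surface, level with it; the furniture and walls round the work are solid. World frame = base frame: x ahead of the robot, y to its left, z up, the work surface at z = 0. Lengths are in m, angles in rad, forces in N, time in s.
With the tool pointing down it reaches from about 0.275 to 0.75 m from the base axis. Payload 10.2 kg.
Tool frame: the origin (TCP) lies midway between the tips of the shut fingers; the grasp point (between the pads) lies 19 mm behind it; z points along the fingers, x is the direction in which the jaws open and shut, and the axes are right-handed (so a half turn about z gives the same grasp; the last joint's range is limited). The gripper opens to 88 mm and grips with 3 to 60 N. Pads are 18 mm wide; open, the fingers measure 123 mm over their backs; the gripper's body (75 mm by 187 mm) begins 45 mm behind the grasp point.
Start: joints at [-1.412, 0.313, 1.498, -0, 1.331, -0.223], TCP at [0.196, -0.487, 0.239] pointing down, gripper open.
Joint ranges: [-2.94, 2.94], [-0.97, 2.17], [0.19, 2.56], [-1.23, 4.37], [0.02, 3.11], [-2.88, 2.88]. Speed limits (rad/s): [2.39, 2.39, 3.01, 3.14, 3.14, 3.14].

### API

Orientations are given as a unit quaternion [x, y, z, w].
In Python, from cell import bot gives the robot as it stands. The module is installed in compiled form; this text tells all that it offers.
- The arm moves only by the shell command python3 -m inch 'ROWS' [OPENING] [FORCE]. ROWS is JSON, a list of rows, each a list of 2 entries, a list of its own where there are three numbers: the shift along the tool's x, y, z in cm, then the turn, a rotation vector about the tool's x, y, z in degrees. A call has 1 to 8 rows; each row is the pose to reach, as a shift and turn from the pose measured when the call began, along the tool's axes at that moment; what a row does not reach only later rows make up. A row lasts 1/12 s, in which the tool goes at most 41.7 mm and 7.16 degrees, less where a joint would pass 70% of its speed; a pose out of reach is approached as far as the arm can. A call with a gripper value outside its range is refused whole. OPENING is the opening, from -1 (shut) to 1 (fully open), set as the call begins (- or left out, the last holds). The fingers move at their own pace and stop on an object; FORCE is the grip in N (left out, the last holds). Time passes only in rows, so rows that repeat a pose let the fingers close. It gives the time, the measured TCP pose, the force and the opening at its end, in the units of the state.
- bot.read_state(): the state, without advancing time (a new reading comes with each control period).
- bot.snapshot(name): name is "scene" or "top"; returns a dict with "frame" (400x640x3 uint8, red, green, blue), "fx", "fy", "cx", "cy" (pixels), "eye" and "attitude" of the camera in the world. Camera axes: x right, y down, z forward; pixel columns grow to the right and rows downward; lengths in m; the calibration is good to about 2 mm. A picture is of the moment at which its call begins. There is no depth.
- bot.hand_in(): hands the job in, once; it reports no verdict.
The state is a dict: "clock": time; "q": joint angles; "joint_velocities": joint speeds; "joint_torque": joint torques, N m; "position": TCP position; "tcp_rot": TCP orientation; "force": force on the tool from outside, world axes, zero at the start; "torque": the same for the moment, N m; "finger_gap": opening from 0.0 (shut) to 1.0 (fully open).
Only numpy, scipy, OpenCV 4.12 (cv2) and the standard library are available. Lean on these libraries where they do the work, as an engineer would, in place of code of your own. Each camera call takes 0.05 s, during which the arm holds its last target. There are 200 camera calls.

### The job

The aluminium valve plate lies crooked on top of the two locating pins of the assembly fixture. Nudge it sideways, without lifting it off the fixture, until both its locating holes drop over the pins and it lies flat on the fixture; then push the blue retaining arm round over the plate as far as it goes. Leave the hex key, the two fittings and the valve driver where they lie.

Things in the scene. Friction and masses are not known exactly. Their poses are not given: they have to be found in the camera images.
- fixture: Assembly fixture: dark steel base fast on the bench, top face 15 mm above the bench, reaching from x = -54 to +83 mm and y = -80 to +80 mm. Origin: on the bench, straight below the centre of the seated plate; x points away from the robot, turned 7 to 29 degrees to the left, y left, z up. Carries two locating pins, two back stops and, on a post at x = 58, y = 0, the retaining arm.
- stop_left (a point): Centre of the top of the left back stop, a 12 mm square steel post 15 mm tall above the base, at the fixture's x = 41.8, y = +22 mm; its front face is at x = 35.8 mm, 0.8 mm behind the far edge of the seated plate. A plate pushed square against both stops is in line with the pins in x and needs only sliding along y.
- stop_right (a point): The same for the right back stop, at the fixture's x = 41.8, y = -22 mm.
- plate: Loose aluminium plate, 70 (x) x 88 (y) x 8 mm, about 0.14 kg. Origin: centre of its underside; x to its far edge, y left, z up. Starts 12 to 19 mm too near the robot, up to 20 mm too far left or right, up to 7 degrees askew, its far part riding on the pins and its near edge on the base. Seated: flat, origin 15 mm straight above the fixture's origin, axes along the fixture's, top 23 mm above the bench.
- pin_left (a point): Centre of the top of the left locating pin, at the fixture's x = 6, y = +18 mm. 8 mm thick, tapering to 4.4 mm at the top; stands 5 mm above the base's top face (top 20 mm above the bench).
- pin_right (a point): The same for the right locating pin, at the fixture's x = 6, y = -18 mm.
- hole_left (a point): Centre of the left locating hole at the plate's underside: 10.5 mm, right through, at the plate's x = 6, y = +18 mm. (The four smaller 8.5 mm holes in a row nearer the robot, at x = -15 mm, are ports and not used here.)
- hole_right (a point): The same for the right locating hole, at the plate's x = 6, y = -18 mm.
- black_knob (a point): Centre of the top of the black knob (14 mm across, 16 mm tall) on the free end of the blue retaining arm, 48 mm from its pivot; 57 mm above the bench. Below it the arm, 7 mm thick and 14 to 17 mm wide, underside 32 mm above the bench. A white nose hangs under the end to 24.2 mm: it clears the seated plate by 1.2 mm but runs against an unseated one.
- retaining_arm (a joint): Angle (rad) of the arm about its upright pivot, anticlockwise from above. 0: parked, along the fixture's +y behind the back stops; starts at 0 to 0.3. 1.571: at its stop, pointing along the fixture's -x (towards the robot), nose over the plate. It has friction (about 1 N at the knob) and stays where it is left.
- hex_key: Grey hex key, 26 x 79 x 4 mm, lying on the bench to the right of the fixture. Origin: centre of its underside. To be left alone.
- fitting_a: White push-in tube fitting with a blue collar, 18 x 33 x 15 mm, lying on the bench beyond the fixture, on the right. Origin: centre of its underside. To be left alone.
- fitting_b: White push-in tube fitting with a blue collar, 18 x 33 x 15 mm, lying on the bench to the left of the fixture. Origin: centre of its underside. To be left alone.
- valve_driver: Small black valve driver with a blue end, 20 x 37 x 20 mm, lying on the bench beyond the fixture, on the left. Origin: centre of its underside. To be left alone.

How it is judged:
By the outcome, as a careful person would: the job done as asked, in the order asked, and still so for the second after the job is handed in, with the robot touching nothing.
It also fails if it takes over 61 s, if anything falls off the work surface, if the arm or the gripper's body presses on something with over 40 N, if the wrist force passes 120 N, or if a joint passes its speed limit or range.

## Working session

There is one attempt and no reset: what is moved stays moved. The work goes in short steps, Python scripts to look and compute and a shell command to move; the robot and the scene stay as the last step left them, time stands still between calls to the robot, and variables do not carry over. Pictures are saved under pics/ and viewed, about 8 in all and at most 12, crops included, and the job is handed in when it is done.

```bash
mkdir -p pics; cat > h.py <<'E'
import numpy as np, cv2
from scipy.spatial.transform import Rotation as R
from cell import bot
def att(s):
    a=np.array(s["attitude"],float)
    return a if a.shape==(3,3) else R.from_quat(a).as_matrix()
def snap(n,f):
    s=bot.snapshot(n); cv2.imwrite(f"pics/{f}.png",s["frame"][:,:,::-1]); 
    np.save(f"pics/{f}.npy",s,allow_pickle=True); return s
def load(f): return np.load(f"pics/{f}.npy",allow_pickle=True).item()
def ray(s,u,v,z):
    d=att(s)@np.array([(u-s["cx"])/s["fx"],(v-s["cy"])/s["fy"],1]); e=np.array(s["eye"])
    return e+d*(z-e[2])/d[2]
def proj(s,P):
    c=(np.atleast_2d(P)-s["eye"])@att(s)
    return np.c_[c[:,0]/c[:,2]*s["fx"]+s["cx"],c[:,1]/c[:,2]*s["fy"]+s["cy"]]
E
python3 - <<'E'
from h import *
for n in("scene","top"):
    s=snap(n,n+"0"); print(n,{k:np.round(v,4).tolist() for k,v in s.items() if k!="frame"})
print(bot.read_state())
E
```

```text
scene {'fx': 399.3319, 'fy': 399.3319, 'cx': 315.0334, 'cy': 195.5558, 'eye': [0.3401, 0.7253, 0.7192], 'attitude': [-0.2303, 0.9123, -0.3299, 0.076]}
top {'fx': 516.44, 'fy': 516.44, 'cx': 321.5517, 'cy': 200.1967, 'eye': [0.4743, 0.2392, 0.9185], 'attitude': [-0.6978, 0.713, -0.0385, 0.0571]}
{'clock': 0.1, 'q': array([-1.41242371e+00,  3.13329795e-01,  1.49831653e+00, -1.94420836e-06,
        1.33101321e+00, -2.23397521e-01]), 'joint_velocities': array([ 0.00059634, -0.00063167, -0.00278733,  0.00071521, -0.00170708,
       -0.00020033]), 'joint_torque': array([ 2.83759247e-03, -4.02807605e+01, -2.52642453e+01,  6.95636286e-02,
        3.42294818e-02, -4.90921207e-05]), 'position': array([ 0.1955514 , -0.48699455,  0.23826796]), 'tcp_rot': array([ 8.28421327e-01, -5.60105187e-01, -3.65429143e-04, -3.88617736e-04]), 'force': array([-0.76818268,  0.07920868,  0.54340323]), 'torque': array([-0.00731026, -0.01504784, -0.01362203]), 'finger_gap': 1.0006880930245594}
```

View pics/top0.png

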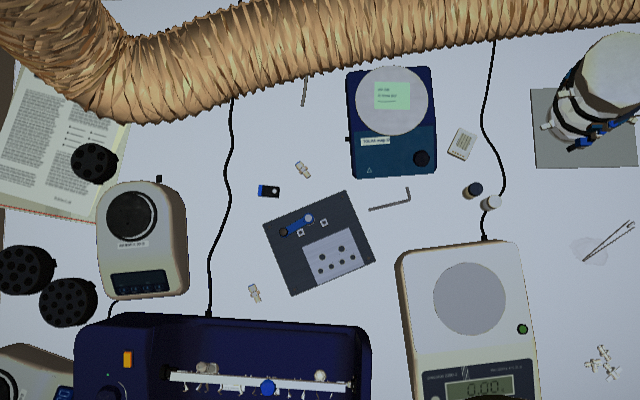

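View pics/scene0.png

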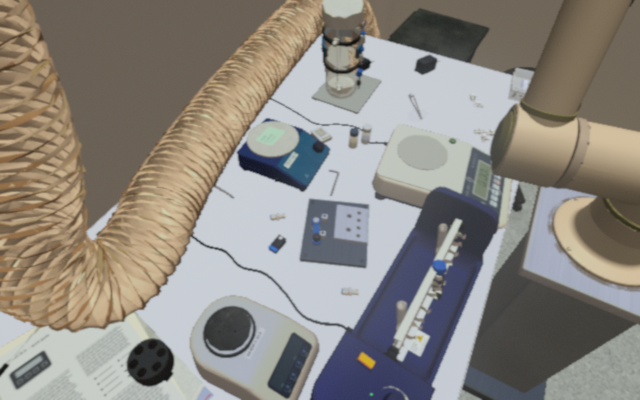

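The top view shows the fixture at about (318,243), the plate at (338,258), and the arm's black knob at (284,232) with its pivot near (308,219). A tall navy instrument stands nearer the robot. Next I'll enlarge a crop.

```bash
python3 - <<'E'
from h import *
s=load("top0"); c=s["frame"][180:305,250:390,::-1]
cv2.imwrite("pics/c1.png",cv2.resize(c,None,fx=4.8,fy=4.8,interpolation=cv2.INTER_CUBIC)[:600])
for u,v in [(263,222),(348,190),(375,263),(291,296)]: print(ray(s,u,v,.015).round(4))
E
```

```text
[0.5613 0.3657 0.015 ]
[0.6148 0.2146 0.015 ]
[0.4857 0.1713 0.015 ]
[0.4321 0.3178 0.015 ]
```

View pics/c1.png

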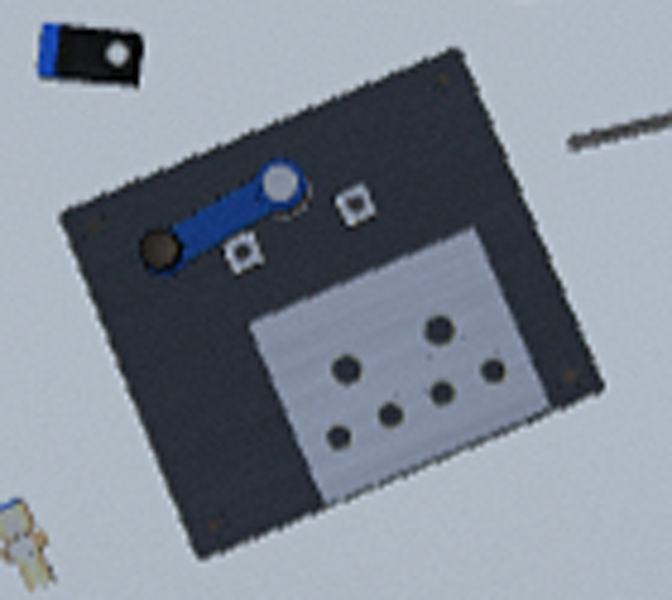

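```bash
cat > fit.py <<'E'
from h import *
from scipy.optimize import least_squares as LS
def fix2w(F,p): # F=x,y,yaw ; p fixture coords
    p=np.atleast_2d(p); c,s=np.cos(F[2]),np.sin(F[2])
    return np.c_[F[0]+c*p[:,0]-s*p[:,1],F[1]+s*p[:,0]+c*p[:,1],p[:,2]]
def platepts(P,q,tilt): # plate pose in fixture frame, q on plate, tilt about near edge
    q=np.atleast_2d(q); a=tilt
    X=(q[:,0]+.035)*np.cos(a)-q[:,2]*np.sin(a)-.035; Z=.015+(q[:,0]+.035)*np.sin(a)+q[:,2]*np.cos(a)
    return fix2w(P,np.c_[X,q[:,1],Z])
E
python3 - <<'E'
from fit import *
s=load("top0"); S=load("scene0")
cr=lambda L:np.array([[250+(x+.5)/4.8-.5,180+(y+.5)/4.8-.5] for x,y in L])
fp=np.array([[83,80,15],[83,-80,15],[-54,-80,15],[-54,80,15],[41.8,22,30],[41.8,-22,30]])/1e3
fu=cr([(62,215),(458,48),(603,388),(202,558),(243,252),(356,204)])
r=LS(lambda F:(proj(s,fix2w(F,fp))-fu).ravel(),[.52,.27,.3]); F=r.x
print("F",F,np.degrees(F[2]),r.fun.round(1))
qp=np.array([[35,44,8],[35,-44,8],[-35,-44,8],[-35,44,8],[6,18,8],[6,-18,8]])/1e3
pu=cr([(250,322),(473,227),(549,407),(323,506),(347,369),(439,330)])
for t in (0,.087):
    r=LS(lambda P:(proj(s,fix2w(F,platepts(P,qp,t)))-pu).ravel(),[-.015,0,0]); P=r.x
    print("plate in fixture mm",P[:2]*1e3,np.degrees(P[2]),r.fun.round(1))
ku=cr([(160,250)])[0]; k=ray(s,*ku,.057); c,sn=np.cos(F[2]),np.sin(F[2]); d=k[:2]-F[:2]
print("knob w",k,"fix",c*d[0]+sn*d[1],-sn*d[0]+c*d[1])
np.save("F.npy",F)
print("scene overlay",proj(S,fix2w(F,fp)).round(0).tolist())
# instrument: world pts for heights, of top px
for u,v in [(370,328),(80,320),(220,313)]:
    print(u,v,[(z,ray(s,u,v,z)[:2].round(3).tolist(),proj(S,ray(s,u,v,z)).round(0).tolist()) for z in(.0,.05,.1,.15)])
C=S["frame"][180:400,270:520,::-1]; C=cv2.resize(C,None,fx=2.7,fy=2.7,interpolation=cv2.INTER_CUBIC); cv2.imwrite("pics/c2.png",C)
E
```

```text
F [0.51033998 0.26319301 0.37811282] 21.664268488745662 [-0.9 -0.5  0.2 -0.8  1.1  0.2 -0.6  1.   0.1 -0.1  0.1  0. ]
plate in fixture mm [-16.94910524 -13.70707352] 0.022416117217212157 [-0.3  0.1  0.   0.2  0.3  0.1  0.2 -0.4 -0.1  0.  -0.1 -0. ]
plate in fixture mm [-16.28992307 -13.69184388] 0.03220106455498206 [-0.4  0.2  0.2  0.   0.3  0.1  0.2 -0.4 -0.2  0.1 -0.   0. ]
knob w [0.54024649 0.32640834 0.057     ] fix 0.051131036966404655 0.04770948879403717
scene overlay [[298.0, 258.0], [308.0, 197.0], [368.0, 203.0], [366.0, 265.0], [322.0, 232.0], [324.0, 215.0]]
370 328 [(0.0, [0.374, 0.183], [[414.0, 231.0]]), (0.05, [0.38, 0.186], [[416.0, 218.0]]), (0.1, [0.385, 0.189], [[418.0, 203.0]]), (0.15, [0.391, 0.192], [[420.0, 187.0]])]
80 320 [(0.0, [0.397, 0.692], [[285.0, 477.0]]), (0.05, [0.401, 0.668], [[290.0, 453.0]]), (0.1, [0.405, 0.643], [[295.0, 427.0]]), (0.15, [0.409, 0.618], [[301.0, 399.0]])]
220 313 [(0.0, [0.404, 0.444], [[351.0, 329.0]]), (0.05, [0.408, 0.433], [[354.0, 311.0]]), (0.1, [0.412, 0.422], [[357.0, 292.0]]), (0.15, [0.416, 0.411], [[361.0, 272.0]])]
```

View pics/c2.png

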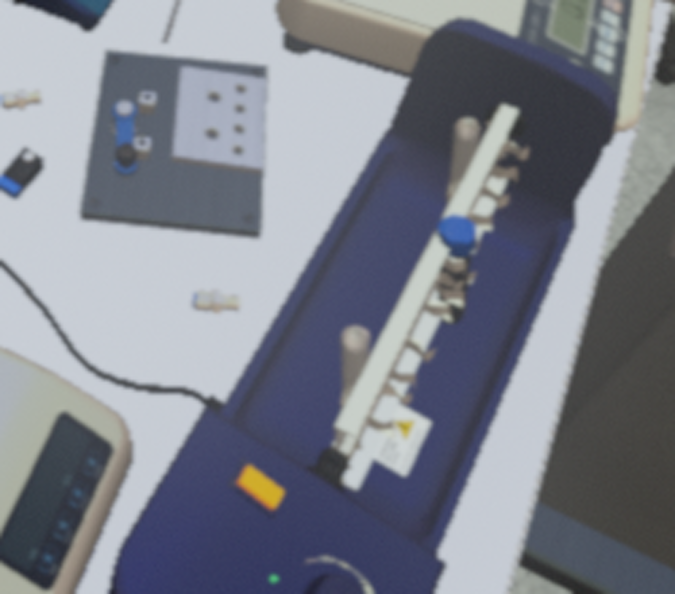

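The fit residuals are about 1 px or less, and the overlay agrees with the scene view. The plate sits at about (-16.5, -13.7) mm in the fixture frame with almost no yaw, so it needs +17 in x and +13.7 in y. The navy tub's end wall, about 0.12 m high near (0.39, 0.19), clears the gripper body. The tool is already square to the fixture, with tool x = fixture -y and tool y = fixture -x.

```bash
cat > w.py <<'E'
# usage: w.py x y z (fixture mm) -> tool shift cm, turn deg
import sys
from fit import *
F=np.load("F.npy"); st=bot.read_state(); T=R.from_quat(st["tcp_rot"])
p=np.array(st["position"]); c,s=np.cos(F[2]),np.sin(F[2]); d=p[:2]-F[:2]
print("t",round(st["clock"],2),"tcp fix mm",(np.array([c*d[0]+s*d[1],-s*d[0]+c*d[1],p[2]])*1e3).round(1),"force",np.array(st["force"]).round(1),"gap",round(st["finger_gap"],2))
if len(sys.argv)>3:
    t=fix2w(F,np.array(sys.argv[1:4],float)/1e3)[0]
    Rd=R.from_matrix(np.c_[[s,-c,0],[-c,-s,0],[0,0,-1]])
    print("shift cm",(T.inv().apply(t-p)*100).round(2),"turn deg",np.degrees((T.inv()*Rd).as_rotvec()).round(2))
E
python3 w.py -78 -13.7 120
```

```text
t 0.1 tcp fix mm [-569.5 -581.   238.3] force [-0.8  0.1  0.5] gap 1.0
shift cm [-56.54 -49.35  11.9 ] turn deg [-0.01  0.06  0.21]
```

```bash
python3 -m inch '[[[-3,-2.6,-1],[0,0,0]],[[-6,-5.2,-1],[0,0,0]],[[-9,-7.8,-1],[0,0,0]],[[-12,-10.4,-1],[0,0,0]],[[-15,-13,-1],[0,0,0]],[[-18,-15.6,-1],[0,0,0]],[[-21,-18.2,-1],[0,0,0]],[[-24,-21,-1],[0,0,0.2]]]' -1 20; python3 w.py -78 -13.7 120
```

```text
clock: 0.77
position: [0.3009, -0.1842, 0.2484]
tcp_rot: [0.827, -0.562, -0.0, -0.0]
force: [1.5, -0.4, 0.2]
finger_gap: 0.415
t 0.77 tcp fix mm [-359.8 -338.4  248.4] force [ 1.5 -0.4  0.2] gap 0.42
shift cm [-32.48 -28.15  12.89] turn deg [-0.01  0.07 -0.04]
```

```bash
python3 -m inch '[[[-3,-2.6,0],[0,0,0]],[[-6,-5.2,0],[0,0,0]],[[-9,-7.8,0],[0,0,0]],[[-12,-10.4,0],[0,0,0]],[[-15,-13,0],[0,0,0]],[[-18,-15.6,0],[0,0,0]],[[-21,-18.2,0],[0,0,0]],[[-24,-20.8,0],[0,0,0]]]'; python3 -m inch '[[[-3,-2.6,2],[0,0,0]],[[-6,-5.2,4],[0,0,0]],[[-8,-7,6],[0,0,0]],[[-8,-7,9],[0,0,0]],[[-8,-7,12],[0,0,0]],[[-8,-7,12],[0,0,0]]]'; python3 w.py -72 -13.7 17
```

```text
clock: 1.43
position: [0.4058, 0.1178, 0.2487]
tcp_rot: [0.827, -0.562, -0.0, -0.0]
force: [1.1, -0.7, 1.2]
finger_gap: 0.004
clock: 1.93
position: [0.4385, 0.2179, 0.1238]
tcp_rot: [0.828, -0.561, -0.004, 0.003]
force: [-0.7, -0.0, -0.5]
finger_gap: 0.001
t 1.93 tcp fix mm [-83.5 -15.5 123.8] force [-0.7 -0.  -0.5] gap 0.0
shift cm [-0.16 -1.25 10.67] turn deg [0.55 0.14 0.04]
```

```bash
python3 -m inch '[[[-0.2,-1,2.5],[0.5,0,0]],[[-0.2,-1,5],[0.5,0,0]],[[-0.2,-1,7.5],[0.5,0,0]],[[-0.2,-1,9.5],[0.5,0,0]],[[-0.2,-1,10.6],[0.5,0,0]],[[-0.2,-1,10.6],[0.5,0,0]],[[-0.2,-1,10.6],[0.5,0,0]]]'; python3 w.py -43.2 -13.7 17.5; python3 -c "
from h import *
S=snap('scene','s1');C=S['frame'][150:310,270:460,::-1];cv2.imwrite('pics/c3.png',cv2.resize(C,None,fx=3.5,fy=3.5,interpolation=cv2.INTER_CUBIC))"
```

```text
clock: 2.52
position: [0.4467, 0.2234, 0.0188]
tcp_rot: [0.827, -0.562, -0.001, -0.001]
force: [-0.0, 0.3, -0.2]
finger_gap: 0.003
t 2.52 tcp fix mm [-73.9 -13.5  18.8] force [-0.   0.3 -0.2] gap 0.0
shift cm [ 0.02 -3.07  0.13] turn deg [-0.    0.14  0.02]
```

View pics/c3.png

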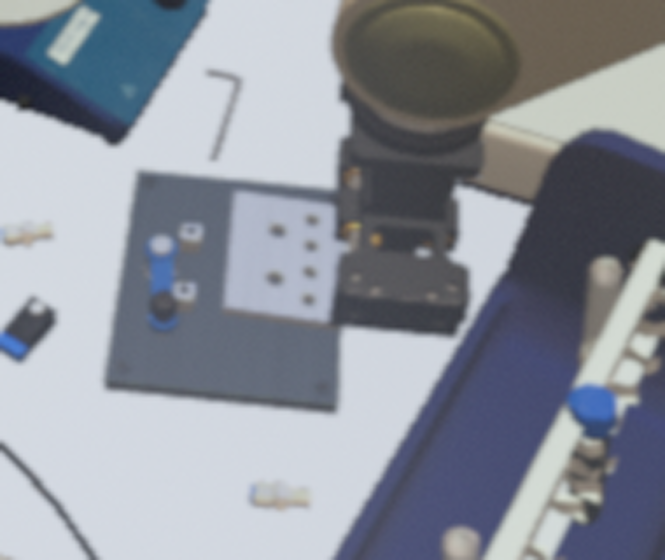

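The gripper stands at the plate's near edge, clear of the tub wall and of the fitting. I'll push now, slowly.

```bash
python3 -m inch '[[[0,-0.5,0.15],[0,0.1,0]],[[0,-1,0.15],[0,0.1,0]],[[0,-1.3,0.15],[0,0.1,0]],[[0,-1.6,0.15],[0,0.1,0]],[[0,-1.9,0.15],[0,0.1,0]],[[0,-2.2,0.15],[0,0.1,0]],[[0,-2.5,0.15],[0,0.1,0]],[[0,-2.8,0.15],[0,0.1,0]]]'; python3 w.py -43.2 -13.7 17.5;python3 -m inch '[[[0,-0.1,0],[0,0,0]],[[0,-0.2,0],[0,0,0]]]'; python3 w.py -43.2 -13.7 17.5;  python3 -c "
from h import *
S=snap('top','t1');C=S['frame'][180:305,250:390,::-1];cv2.imwrite('pics/c4.png',cv2.resize(C,None,fx=4.8,fy=4.8,interpolation=cv2.INTER_CUBIC))"
```

```text
clock: 3.23
position: [0.4731, 0.2339, 0.0177]
tcp_rot: [0.828, -0.561, 0.0, -0.001]
force: [-1.2, 0.2, 1.9]
finger_gap: 0.008
t 3.23 tcp fix mm [-45.4 -13.5  17.7] force [-1.2  0.2  1.9] gap 0.01
shift cm [ 0.02 -0.22  0.02] turn deg [-0.05  0.03  0.02]
clock: 3.4
position: [0.4742, 0.2344, 0.0175]
tcp_rot: [0.828, -0.561, -0.001, 0.001]
force: [-8.2, -5.1, 7.5]
finger_gap: 0.007
t 3.4 tcp fix mm [-44.2 -13.4  17.5] force [-8.2 -5.1  7.5] gap 0.01
shift cm [ 0.03 -0.1   0.  ] turn deg [0.11 0.04 0.04]
```

View pics/c4.png

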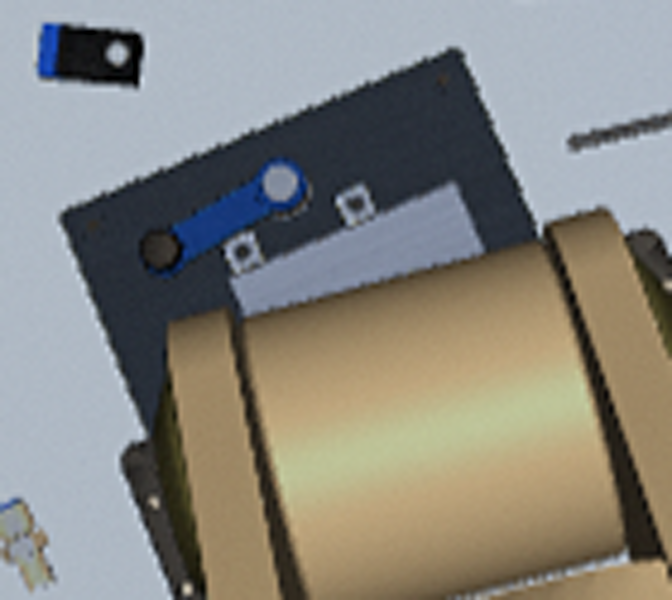

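Both stops are reached: the plate's far edge is flush with them and the reaction is about 10 N. Now to the plate's right side.

```bash
python3 -m inch '[[[0,0.8,0],[0,0,0]],[[0,1.2,-1],[0,0,0]],[[0,1.2,-3.5],[0,0,0]],[[3,0,-3.5],[0,0,0]],[[6,-2,-3.5],[0,0,0]],[[7.2,-4.4,-3.5],[0,0,0]],[[7.2,-4.4,-3.5],[0,0,0]],[[7.2,-4.4,-3.5],[0,0,0]]]'; python3 w.py 2 -85 18
```

```text
clock: 4.12
position: [0.5425, 0.1834, 0.0528]
tcp_rot: [0.827, -0.562, -0.001, 0.0]
force: [-0.7, 0.5, 0.4]
finger_gap: 0.003
t 4.12 tcp fix mm [  0.4 -86.   52.8] force [-0.7  0.5  0.4] gap 0.0
shift cm [-0.1  -0.16  3.48] turn deg [ 0.07  0.03 -0.02]
```

```bash
python3 -m inch '[[[-0.1,-0.2,1.5],[0,0,0]],[[-0.1,-0.2,2.8],[0,0,0]],[[-0.1,-0.2,3.5],[0,0,0]],[[-0.1,-0.2,3.5],[0,0,0]],[[-0.4,-0.2,3.5],[0,0,0]],[[-0.7,-0.2,3.5],[0,0,0]],[[-0.7,-0.2,3.5],[0,0,0]]]'; python3 w.py 2 -61.5 18;  python3 -c "
from h import *
snap('top','t2');S=snap('scene','s2');C=S['frame'][170:290,270:410,::-1];cv2.imwrite('pics/c5.png',cv2.resize(C,None,fx=4.8,fy=4.8,interpolation=cv2.INTER_CUBIC))"
```

```text
clock: 4.7
position: [0.5417, 0.1914, 0.0187]
tcp_rot: [0.827, -0.561, -0.0, -0.0]
force: [0.1, -0.3, -0.5]
finger_gap: 0.009
t 4.7 tcp fix mm [  2.7 -78.3  18.7] force [ 0.1 -0.3 -0.5] gap 0.01
shift cm [-1.68  0.07  0.07] turn deg [0.   0.02 0.02]
```

View pics/c5.png

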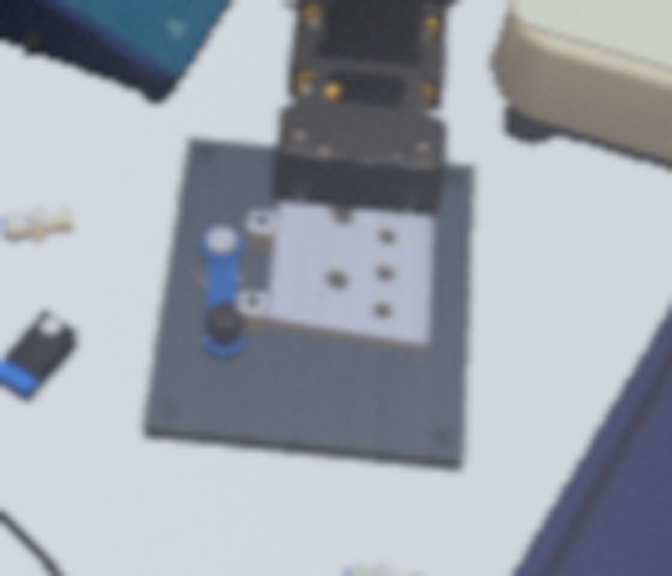

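The plate lies square against both stops, with its left edge at about (350,335). I'll slide it to +y slowly.

```bash
python3 -m inch '[[[-0.2,0.1,0.05],[0,0,0]],[[-0.4,0.1,0.05],[0,0,0]],[[-0.6,0.1,0.05],[0,0,0]],[[-0.8,0.1,0.05],[0,0,0]],[[-1,0.1,0.05],[0,0,0]],[[-1.2,0.1,0.05],[0,0,0]],[[-1.35,0.1,0.05],[0,0,0]],[[-1.5,0.1,0.05],[0,0,0]]]'; python3 w.py 2 -61.5 18;  python3 -c "
from h import *
S=snap('scene','s3');C=S['frame'][170:290,270:410,::-1];cv2.imwrite('pics/c6.png',cv2.resize(C,None,fx=4.8,fy=4.8,interpolation=cv2.INTER_CUBIC))"
```

```text
clock: 5.47
position: [0.5354, 0.2046, 0.0179]
tcp_rot: [0.827, -0.562, -0.0, 0.0]
force: [0.3, -0.6, 0.9]
finger_gap: 0.001
t 5.47 tcp fix mm [  1.6 -63.7  17.9] force [ 0.3 -0.6  0.9] gap 0.0
shift cm [-0.22 -0.04 -0.01] turn deg [0.01 0.01 0.01]
```

View pics/c6.png

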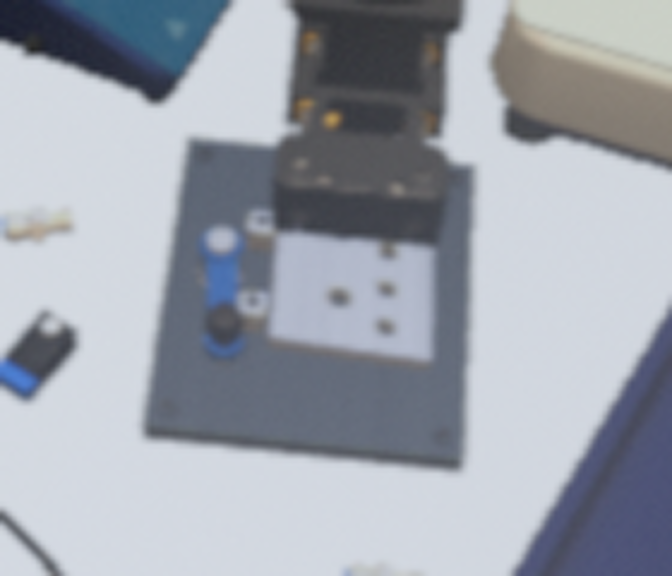

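```bash
python3 -m inch '[[[-0.08,0,0],[0,0,0]],[[-0.15,0,0],[0,0,0]],[[-0.15,0,0],[0,0,0]]]'; python3 w.py 2 -61.5 18;  cat > chk.py <<'E'
import sys
from fit import *
F=np.load("F.npy"); S=snap("scene",sys.argv[1]); g=cv2.cvtColor(S["frame"],cv2.COLOR_RGB2GRAY).astype(float)
def edge(A,B,h=4):  # subpixel position of strongest gradient along image segment A->B
    t=np.linspace(0,1,161); m=(A+(B-A)*t[:,None]).astype(np.float32)
    v=cv2.remap(g.astype(np.float32),m[:,0],m[:,1],cv2.INTER_LINEAR).ravel(); d=np.gradient(cv2.GaussianBlur(v[:,None],(1,9),0).ravel())
    i=np.argmin(d); return t[i],v[0],v[-1]
# walk along +y at top-face height, from plate y=30 to 70 (fixture), for several fixture x: where does bright plate end?
for x in (-28,-15,0,12,25,31):
    out=[]
    for tilt in (0,5/41):
        z=23+(x+35)*np.tan(tilt)
        A,B=proj(S,fix2w(F,np.array([[x,28,z],[x,64,z]])/1e3)); t,a,b=edge(A,B); out.append(round(28+36*t,1))
    print("x",x,"left edge y if flat/tilted",out,"grey",round(a),round(b))
E
python3 chk.py s4
```

```text
clock: 5.77
position: [0.5345, 0.2065, 0.0179]
tcp_rot: [0.827, -0.562, -0.0, 0.0]
force: [-0.3, 0.4, -0.2]
finger_gap: 0.006
t 5.77 tcp fix mm [  1.6 -61.7  17.9] force [-0.3  0.4 -0.2] gap 0.01
shift cm [-0.02 -0.04 -0.01] turn deg [0.02 0.03 0.01]
x -28 left edge y if flat/tilted [np.float64(44.0), np.float64(44.4)] grey 187 109
x -15 left edge y if flat/tilted [np.float64(43.1), np.float64(44.9)] grey 164 107
x 0 left edge y if flat/tilted [np.float64(44.9), np.float64(47.3)] grey 184 109
x 12 left edge y if flat/tilted [np.float64(44.2), np.float64(47.6)] grey 183 107
x 25 left edge y if flat/tilted [np.float64(46.0), np.float64(50.3)] grey 186 107
x 31 left edge y if flat/tilted [np.float64(45.3), np.float64(50.7)] grey 175 108
```

The numbers favour a flat plate with its left edge near y = 44.5. I'll back off and look from the top.

```bash
python3 -m inch '[[[0.6,0,0],[0,0,0]],[[1.5,0,0],[0,0,0]],[[2.5,0,-2],[0,0,0]],[[2.5,1,-5],[0,0,0]],[[4.5,3,-8],[0,0,0]],[[7.5,5,-11],[0,0,0]],[[10.5,7,-14],[0,0,0]],[[14,9,-14],[0,0,0]]]';python3 -m inch '[[[3,0,0],[0,0,0]],[[6,0,0],[0,0,0]],[[9,0,0],[0,0,0]],[[9,0,0],[0,0,0]]]'; python3 chk.py s5;  python3 -c "
from h import *
S=snap('top','t5');C=S['frame'][180:305,250:390,::-1];cv2.imwrite('pics/c7.png',cv2.resize(C,None,fx=4.8,fy=4.8,interpolation=cv2.INTER_CUBIC))"
```

```text
clock: 6.48
position: [0.5049, 0.0487, 0.161]
tcp_rot: [0.828, -0.561, 0.003, -0.002]
force: [1.3, -0.1, 1.2]
finger_gap: 0.005
clock: 6.82
position: [0.5395, -0.04, 0.1614]
tcp_rot: [0.827, -0.563, 0.004, -0.001]
force: [0.8, -0.0, 0.6]
finger_gap: 0.004
x -28 left edge y if flat/tilted [np.float64(44.0), np.float64(44.4)] grey 175 101
x -15 left edge y if flat/tilted [np.float64(43.1), np.float64(44.9)] grey 154 99
x 0 left edge y if flat/tilted [np.float64(44.9), np.float64(47.3)] grey 173 100
x 12 left edge y if flat/tilted [np.float64(44.2), np.float64(47.6)] grey 173 99
x 25 left edge y if flat/tilted [np.float64(46.0), np.float64(50.3)] grey 175 100
x 31 left edge y if flat/tilted [np.float64(43.8), np.float64(49.8)] grey 164 99
```

View pics/c7.png

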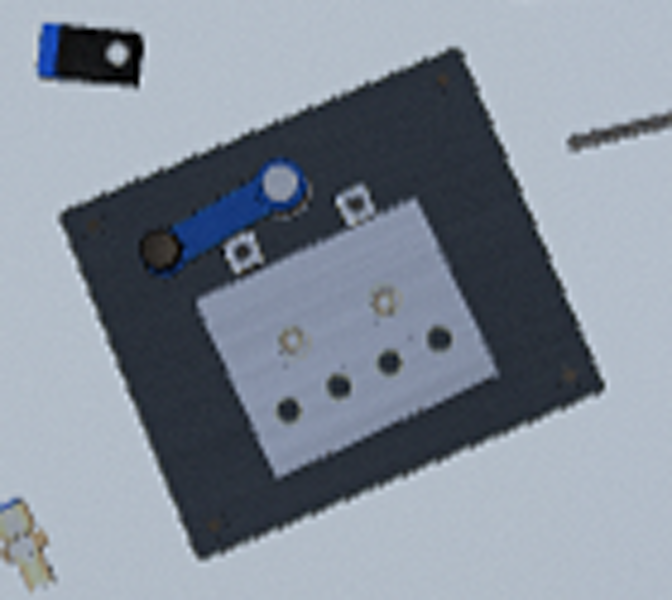

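The pins show inside both holes at crop (292,340) and (385,300). I'll check flatness numerically, and work out the knob push waypoints.

```bash
python3 - <<'E'
from fit import *
s=load("t5"); F=np.load("F.npy")
cr=lambda L:np.array([[250+(x+.5)/4.8-.5,180+(y+.5)/4.8-.5] for x,y in L])
qp=np.array([[35,44,8],[35,-44,8],[-35,-44,8],[-35,44,8]])/1e3
pu=cr([(197,298),(417,199),(497,376),(277,478)])
for t in (0,.12):
    r=LS(lambda P:(proj(s,fix2w(F,platepts(P,qp,t)))-pu).ravel(),[0,0,0]); print(t,r.x[:2]*1e3,np.degrees(r.x[2]),r.cost,r.fun.round(1))
print("pinholes", [(lambda p:((p[:2]-F[:2])@np.array([[np.cos(F[2]),-np.sin(F[2])],[np.sin(F[2]),np.cos(F[2])]])*1e3).round(1))(ray(s,*u,.020)) for u in cr([(292,340),(385,300)])])
print("knob at angle:",[(a,(58-48*np.sin(a)).round(1),(48*np.cos(a)).round(1)) for a in (0.1,.5,1,1.3,1.571)])
E
python3 w.py 85 48 110
```

```text
0 [-0.53115051 -0.32693494] 1.5470784847064427 0.21342175759145396 [-0.2  0.2  0.2 -0.1  0.4 -0.1 -0.4 -0.1]
0.12 [ 0.32412479 -0.34076107] 1.5231652329927259 0.36757849040839036 [-0.4  0.3  0.3 -0.2  0.4 -0.  -0.3 -0. ]
pinholes [array([ 6.4, 18.4]), array([  6.6, -18.2])]
knob at angle: [(0.1, np.float64(53.2), np.float64(47.8)), (0.5, np.float64(35.0), np.float64(42.1)), (1, np.float64(17.6), np.float64(25.9)), (1.3, np.float64(11.7), np.float64(12.8)), (1.571, np.float64(10.0), np.float64(-0.0))]
t 6.92 tcp fix mm [ -84.6 -288.4  161. ] force [-0.5  0.9 -0.1] gap 0.01
shift cm [-33.66 -16.92   5.11] turn deg [-0.31 -0.13 -0.03]
```

The plate is about 0.5 mm off centre with 1.5° yaw, inside the hole play. The scene view's left-edge slope fits a flat plate and contradicts a tilted one. The plate is seated, so next is the arm: get behind the knob, on its +x side.

```bash
python3 -m inch '[[[-3.4,-1.6,0],[-0.3,0,0]],[[-6.8,-3.2,0],[-0.3,0,0]],[[-10.2,-4.8,0],[-0.3,0,0]],[[-13.6,-6.4,0],[-0.3,0,0]],[[-17,-8,0],[-0.3,0,0]],[[-20.4,-9.6,0],[-0.3,0,0]],[[-23.8,-11.2,0],[-0.3,0,0]],[[-27.2,-12.8,0],[-0.3,0,0]]]'; python3 -m inch '[[[-3.4,-1.8,0],[0,0,0]],[[-6.8,-3.6,0],[0,0,0]],[[-6.8,-3.8,1],[0,0,0]],[[-6.8,-3.8,3],[0,0,0]],[[-6.8,-3.8,5],[0,0,0]],[[-6.8,-3.8,5],[0,0,0]],[[-6.8,-3.8,5],[0,0,0]]]'; python3 w.py 82 50 46
```

```text
clock: 7.58
position: [0.5558, 0.2667, 0.1612]
tcp_rot: [0.828, -0.561, 0.001, 0.001]
force: [0.5, -0.3, 0.5]
finger_gap: 0.003
clock: 8.17
position: [0.5651, 0.3439, 0.1106]
tcp_rot: [0.828, -0.561, 0.0, 0.001]
force: [0.5, -0.3, 0.3]
finger_gap: 0.006
t 8.17 tcp fix mm [ 80.7  54.8 110.6] force [ 0.5 -0.3  0.3] gap 0.01
shift cm [ 0.47 -0.14  6.46] turn deg [ 0.13 -0.12  0.08]
```

```bash
python3 -m inch '[[[0.3,-0.1,2.5],[0,0,0]],[[0.3,-0.1,4.5],[0,0,0]],[[0.3,-0.1,6],[0,0,0]],[[0.3,-0.1,6.5],[0,0,0]],[[0.3,-0.1,6.5],[0,0,0]],[[0.3,-0.1,6.5],[0,0,0]]]'; python3 -m inch '[[[0,0.5,0],[0,0,0]],[[0,1,0],[0,0,0]],[[0,1.5,0],[0,0,0]],[[0,2,0],[0,0,0]],[[0,2.5,0],[0,0,0]],[[0,3,0],[0,0,0]],[[0,3.5,0],[0,0,0]],[[0,4,0],[0,0,0]]]';  python3 w.py 41 52 46; python3 -c "
from h import *
S=snap('scene','s6');C=S['frame'][150:290,250:410,::-1];cv2.imwrite('pics/c8.png',cv2.resize(C,None,fx=4.2,fy=4.2,interpolation=cv2.INTER_CUBIC))"
```

```text
clock: 8.67
position: [0.5677, 0.3416, 0.0473]
tcp_rot: [0.828, -0.561, 0.001, 0.001]
force: [0.1, -0.1, 0.3]
finger_gap: 0.002
clock: 9.33
position: [0.5302, 0.3266, 0.0474]
tcp_rot: [0.828, -0.561, 0.001, 0.0]
force: [2.2, 0.2, -0.7]
finger_gap: 0.008
t 9.33 tcp fix mm [41.9 51.6 47.4] force [ 2.2  0.2 -0.7] gap 0.01
shift cm [-0.04  0.09  0.14] turn deg [-0.02 -0.12  0.08]
```

View pics/c8.png

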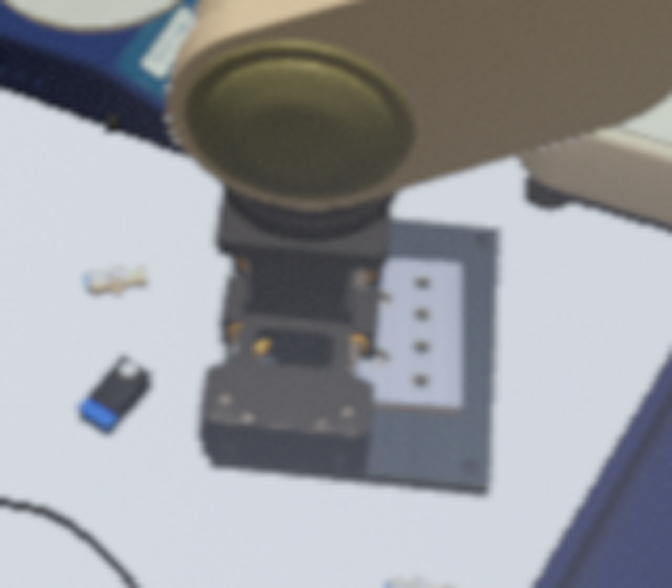

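The knob is in contact (2 N), the arm is being pushed, and the plate is undisturbed. Now I'll go round to the knob's left side.

```bash
python3 -m inch '[[[0,-0.8,0],[0,0,0]],[[0,-1,-2],[0,0,0]],[[0,-1,-4],[0,0,0]],[[-2,0.5,-4],[0,0,0]],[[-2.2,2,-4],[0,0,0]],[[-2.2,2,-4],[0,0,0]],[[-2.2,2,-4],[0,0,0]]]';  python3 w.py 22 72 46; python3 - <<'E'
from fit import *
s=snap('top','t6'); F=np.load("F.npy")
f=s["frame"].astype(int); print(proj(s,fix2w(F,np.array([[25.3,35.1,57],[58,0,45]])/1e3)).round())
cv2.imwrite("pics/c9.png",cv2.resize(s["frame"][180:305,250:390,::-1],None,fx=4.8,fy=4.8,interpolation=cv2.INTER_CUBIC))
E
```

```text
clock: 9.97
position: [0.5027, 0.3399, 0.0873]
tcp_rot: [0.828, -0.561, 0.0, 0.001]
force: [0.9, -0.2, -0.6]
finger_gap: 0.003
t 9.97 tcp fix mm [21.2 74.1 87.3] force [ 0.9 -0.2 -0.6] gap 0.0
shift cm [ 0.2  -0.08  4.13] turn deg [ 0.07 -0.1   0.11]
[[296. 243.]
 [308. 218.]]
```

```bash
python3 -m inch '[[[0,0,2],[0,0,0]],[[0,0,3.5],[0,0,0]],[[0,0,4.1],[0,0,0]],[[0,0,4.1],[0,0,0]],[[0.6,0,4.1],[0,0,0]],[[1.1,0,4.1],[0,0,0]],[[1.5,0.1,4.1],[0,0,0]],[[1.9,0.3,4.1],[0,0,0]]]';  python3 w.py 15 47 46;  python3 -m inch '[[[0.4,0.3,0],[0,0,0]],[[0.8,0.5,0],[0,0,0]],[[1.2,0.65,0],[0,0,0]],[[1.6,0.8,0],[0,0,0]],[[2,0.9,0],[0,0,0]],[[2.3,0.95,0],[0,0,0]],[[2.5,1,0],[0,0,0]]]';  python3 w.py 10 24.5 46
```

```text
clock: 10.68
position: [0.5081, 0.3205, 0.0469]
tcp_rot: [0.828, -0.561, 0.001, 0.0]
force: [-3.4, 3.3, 0.8]
finger_gap: 0.005
t 10.68 tcp fix mm [19.  54.1 46.9] force [-3.4  3.3  0.8] gap 0.0
shift cm [0.7  0.41 0.1 ] turn deg [-0.02 -0.09  0.05]
clock: 11.27
position: [0.5084, 0.293, 0.0471]
tcp_rot: [0.828, -0.561, 0.001, 0.0]
force: [-1.6, 0.8, 0.7]
finger_gap: 0.009
t 11.27 tcp fix mm [ 9.2 28.5 47.1] force [-1.6  0.8  0.7] gap 0.01
shift cm [ 0.4  -0.08  0.11] turn deg [-0.04 -0.1   0.03]
```

```bash
python3 -m inch '[[[0.15,-0.05,0],[0,0,0]],[[0.3,-0.1,0],[0,0,0]],[[0.4,-0.1,0],[0,0,0]],[[0.45,-0.1,0],[0,0,0]],[[0.45,-0.1,0],[0,0,0]]]';  python3 w.py 10 24.5 46; python3 -m inch '[[[0.1,0,0],[0,0,0]],[[0.1,0,0],[0,0,0]]]';  python3 w.py 10 24.5 46
```

```text
clock: 11.68
position: [0.5111, 0.2892, 0.0471]
tcp_rot: [0.828, -0.561, 0.001, 0.0]
force: [0.0, 0.2, 0.5]
finger_gap: 0.007
t 11.68 tcp fix mm [10.3 23.9 47.1] force [0.  0.2 0.5] gap 0.01
shift cm [-0.06  0.03  0.11] turn deg [-0.06 -0.11  0.03]
clock: 11.85
position: [0.5115, 0.2882, 0.0471]
tcp_rot: [0.828, -0.561, 0.001, 0.0]
force: [-1.2, 1.2, 0.2]
finger_gap: 0.004
t 11.85 tcp fix mm [10.3 22.8 47.1] force [-1.2  1.2  0.2] gap 0.0
shift cm [-0.17  0.03  0.11] turn deg [-0.06 -0.11  0.03]
```

```bash
for i in 1 2; do python3 -m inch '[[[0.05,0,0],[0,0,0]],[[0.1,0,0],[0,0,0]],[[0.1,0,0],[0,0,0]]]' >/dev/null;  python3 w.py; done
```

```text
t 12.1 tcp fix mm [10.3 21.7 47.1] force [-0.8  0.7  0.7] gap 0.01
t 12.35 tcp fix mm [10.3 20.8 47.1] force [-1.3  1.7  0.3] gap 0.01
```

```bash
python3 -m inch '[[[0.05,0,0],[0,0,0]],[[0.1,0,0],[0,0,0]],[[0.15,0,0],[0,0,0]],[[0.15,0,0],[0,0,0]]]' >/dev/null;  python3 w.py; python3 -c "
from h import *
S=snap('scene','s7');T=snap('top','t7');f=lambda s,a,b:cv2.resize(s['frame'][a:a+110,b:b+110,::-1],None,fx=3.6,fy=3.6,interpolation=cv2.INTER_CUBIC)
cv2.imwrite('pics/c10.png',np.hstack([f(S,170,280),f(T,185,260)]))"
```

```text
t 12.68 tcp fix mm [10.2 20.4 47.1] force [-3.8  7.6  0. ] gap 0.01
```

View pics/c10.png

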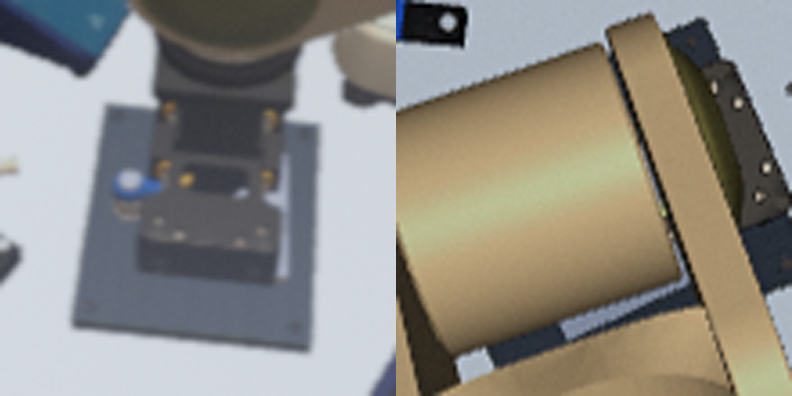

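Force rose from 1.5 to about 8.5 N with the tool barely moving, so the arm is on its stop. I'll withdraw and make a last check.

```bash
python3 -m inch '[[[-0.5,0,0],[0,0,0]],[[-1.5,0,0],[0,0,0]],[[-2.5,0,-2],[0,0,0]],[[-2.5,0,-5],[0,0,0]],[[-2.5,0,-8.5],[0,0,0]],[[-2.5,0,-12],[0,0,0]],[[-2.5,0,-12],[0,0,0]]]'; python3 -m inch '[[[3.4,1.6,0],[0,0,0]],[[6.8,3.2,0],[0,0,0]],[[10.2,4.8,0],[0,0,0]],[[13.6,6.4,0],[0,0,0]],[[17,8,0],[0,0,0]],[[20.4,9.6,0],[0,0,0]],[[23.8,11.2,0],[0,0,0]],[[27.2,12.8,0],[0,0,0]]]'; python3 -m inch '[[[3,0,0],[0,0,0]],[[6,0,0],[0,0,0]],[[9,0,0],[0,0,0]],[[9,0,0],[0,0,0]]]'; python3 chk.py s8; python3 -c "
from h import *
S=load('s8');T=snap('top','t8');f=lambda s,a,b:cv2.resize(s['frame'][a:a+130,b:b+140,::-1],None,fx=2.85,fy=2.85,interpolation=cv2.INTER_CUBIC)
cv2.imwrite('pics/c11.png',np.hstack([f(S,160,270),f(T,180,245)]))"
```

```text
clock: 13.37
position: [0.5052, 0.3105, 0.1742]
tcp_rot: [0.828, -0.561, 0.004, -0.005]
force: [1.3, 0.8, 1.2]
finger_gap: 0.007
clock: 14.03
position: [0.4866, 0.009, 0.1726]
tcp_rot: [0.828, -0.561, 0.004, -0.005]
force: [-0.2, 0.1, 0.1]
finger_gap: 0.006
clock: 14.37
position: [0.5213, -0.0786, 0.1724]
tcp_rot: [0.827, -0.563, 0.005, -0.005]
force: [0.6, 0.8, 0.6]
finger_gap: 0.006
x -28 left edge y if flat/tilted [np.float64(44.0), np.float64(44.4)] grey 175 100
x -15 left edge y if flat/tilted [np.float64(43.1), np.float64(44.9)] grey 153 99
x 0 left edge y if flat/tilted [np.float64(44.9), np.float64(47.3)] grey 172 99
x 12 left edge y if flat/tilted [np.float64(44.2), np.float64(47.6)] grey 172 99
x 25 left edge y if flat/tilted [np.float64(46.0), np.float64(50.3)] grey 174 99
x 31 left edge y if flat/tilted [np.float64(45.3), np.float64(50.7)] grey 163 99
```

View pics/c11.png

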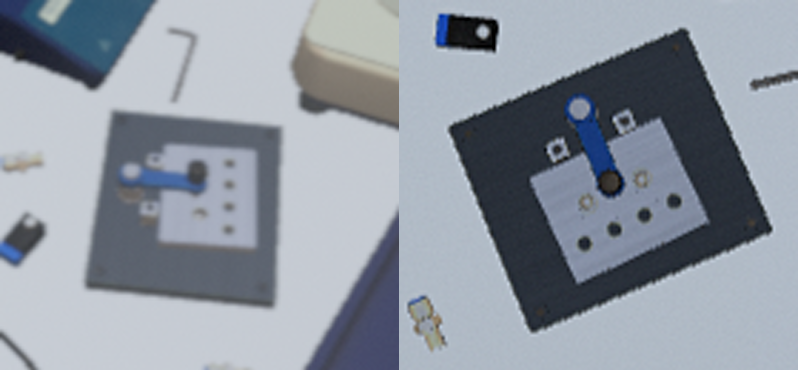

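```bash
python3 - <<'E'
from fit import *
s=load("t8");F=np.load("F.npy"); M=np.array([[np.cos(F[2]),-np.sin(F[2])],[np.sin(F[2]),np.cos(F[2])]])
k=(ray(s,245+(610-399)/2.85,180+181/2.85,.057)[:2]-F[:2])@M*1e3
p=(ray(s,245+(579-399)/2.85,180+108/2.85,.045)[:2]-F[:2])@M*1e3
print(k,p,"angle",np.arctan2(58-k[0],k[1]),np.arctan2(p[0]-k[0],k[1]-p[1]))
print(bot.hand_in())
E
```

```text
[ 9.43079205 -0.35659098] [5.74380183e+01 9.43135183e-03] angle 1.5781381095759441 1.578420496526968
the job is handed in; nothing more can be done
None
```

The valve plate is seated over both pins, and the retaining arm is round against its stop over the plate. I handed the job in at about 14.4 s of the 61 s allowed, with the gripper well clear of everything.

**How it went:** I pushed the plate's near edge with the shut fingers until it was square against both back stops, where the reaction was about 10 N. I then slid it about 14 mm to the left until it dropped over the pins. The retaining arm took two pushes on its knob, first from behind and then from the left, until the force rose from 1.5 N to about 8.5 N at the stop.

**Last checks:**
- **Plate:** both pins show in the holes, and the centre was within about 0.6 mm of nominal. The plate's left edge in the scene view fits a flat plate, not a tilted one, and it had not moved after the arm swing.
- **Yaw:** the plate is turned about 1.5°, which the play in the holes allows. I left it.
- **Retaining arm:** the measured angle is about 1.578 rad against the nominal 1.571.
- **One disagreement:** the tool had to go about 4 mm further than I calculated before the stop force appeared. The final picture puts the knob within 1 mm of its nominal position, so the likely cause is that the fingers are slimmer at knob height than I assumed.
- **Loose parts:** I never touched the hex key, the fittings or the valve driver. They look unmoved in the pictures, but I did not measure them.

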